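# Load the cord reel into the pay-off stand

### The arm

A 6-joint arm with a two-finger parallel gripper is mounted at the origin on a cart in front of the work surface, level with it; the furniture and walls round the work are solid. World frame = base frame: x ahead of the robot, y to its left, z up, the work surface at z = 0. Lengths are in m, angles in rad, forces in N, time in s.
With the tool pointing down it reaches from about 0.35 to 0.875 m from the base axis. Payload 15.5 kg.
Tool frame: the origin (TCP) lies at the very end of the fingers, on their centre line; the grasp point (between the pads) lies 19 mm behind it; z points along the fingers, y is the line along which they close (so a half turn about z gives the same grasp; the last joint's range is limited). The gripper opens to 85 mm and grips with 20 to 120 N. Pads are 22 mm wide; open, the fingers measure 114 mm over their backs; the gripper's body (76 mm by 85 mm) begins 54 mm behind the grasp point. The pads swing forward as they close: fully open they stand 13 mm farther back than shut.
Start: joints at [1.075, 0.494, 1.345, -0, 1.302, -0.096], TCP at [0.244, 0.575, 0.231] pointing down, gripper open.
Joint ranges: [-2.91, 2.91], [-0.82, 2.16], [0.22, 2.67], [-1.22, 4.37], [0.12, 2.79], [-3.08, 3.08]. Speed limits (rad/s): [1.89, 1.89, 2.57, 3.01, 3.01, 3.01].

### API

Orientations are given as a rotation vector (axis times angle).
In Python, from cell import sensors, cams, workorder gives the robot as it stands.
- The arm moves only by the tool move_arm, never from a script. Its argument "rows" is a list of rows, each a list of 5 numbers: the closure in counts, from 0 (fully open) to 255 (shut), then the shift along the world's x, y, z in cm, then the turn about the world's z in degrees. A call has 1 to 20 rows; each row shifts and turns the commanded pose from where the row before left it; what a row does not reach is not made up. A row lasts 1/12 s, in which the tool goes at most 41.7 mm and 7.16 degrees, less where a joint would pass 70% of its speed; a pose out of reach is approached as far as the arm can. A call with a gripper value outside its range is refused whole. The fingers move at their own pace and stop on an object; "grip_force" is the grip in N (left out, the last holds). Time passes only in rows, so rows that do not move let the fingers close. It gives the time, the measured TCP pose, the force, the opening and the grip force at its end, in the units of the state.
- sensors.read_state(): the state, without advancing time (a new reading comes with each control period).
- cams.get_image(name): name is "scene" or "top" or "wrist"; returns a dict with "pixels" (480x640x3 uint8, red, green, blue), "range_z" (480x640 float32, m along the optical axis (not along the pixel's ray), 0 where there is no reading), "intrinsics" (3x3 intrinsics, pixels), "k1" (the pictures are not rectified: a ray, as slopes to the right and down, at radius r is drawn at 1 + k1 r^2 times it, then the intrinsics apply), "extrinsics" (4x4, takes a point from camera to world coordinates). Camera axes: x right, y up, looking along -z (the intrinsics and any distortion apply to the point x, -y, -z); pixel columns grow to the right and rows downward; lengths in m; the calibration is good to about 2 mm. A picture is of the moment at which its call begins.
- workorder.close_job(): hands the job in; it is judged then, once.
The state is a dict: "time": time; "joint_positions": joint angles; "joint_velocities": joint speeds; "joint_torque": joint torques, N m; "tool_pos": TCP position; "tool_rot": TCP orientation; "force": force on the tool from outside, world axes, zero at the start; "wrist_torque": the same for the moment, N m; "width": opening from 0.0 (shut) to 1.0 (fully open); "grasp_force": force on a finger pad.
Only numpy, scipy, OpenCV 4.12 (cv2) and the standard library are available. Lean on these libraries where they do the work, as an engineer would, in place of code of your own. Each camera call takes 0.05 s, during which the arm holds its last target. There are 200 camera calls.

### The job

Take the wooden push paddle by its handle and use its blade to roll the cord reel slowly along the rails of the stand, pressing it gently home against the soft buffers until the catches on both sides have swung fully up behind its axle. Keep the gripper's fingers off the clean reel, leave the things lying round about alone, and finally lay the paddle down flat on the bench beside the stand and let go of it.

Things in the scene. Friction and masses are not known exactly. Their poses are not given: they have to be found in the camera images.
- paddle_grip (a point): wooden push paddle lying flat on the bench; this point is the middle of its handle, 16 mm above its underside. x points along the handle to the blade, z up. The handle is a straight bar 22 mm wide and 32 mm high, from 92 mm behind this point to 86 mm ahead of it, taken across its width from above; beyond that an upright blade. Mass about 0.14 kg
- paddle: the same paddle, 192 mm long; origin on its underside below paddle_grip, same axes. The blade is an upright plate square to the handle, 50 mm wide and 60 mm high from the underside; its flat felt-covered front lies 100 mm ahead of the grip point
- reel_center (a point): reel of cotton cord standing on the stand's rails; this point is the middle of its axle. y runs along the axle; x and z turn with the reel as it rolls. Two plywood flanges of 84 mm diameter, 70 mm apart inside, roll on the rails; the cord between them, 56 mm in diameter, is where the paddle pushes
- reel: the same reel, mass about 0.6 kg; origin at reel_center. Its steel axle, 14 mm in diameter, sticks out to 66 mm on either side of the middle. It rolls easily and has 3 mm of play sideways between the guides
- stand: pay-off stand fixed to the bench: grey T-shaped base 338 mm long (x = -163 to 175 mm), 104 mm wide (192 mm at the +x end), 12 mm high, with two aluminium rails; origin on its underside, midway across, z up, x along the rails: the reel is rolled in +x. Rail tops at z = 30 mm, so the axle runs at z = 72 mm. The space between the rails is 55 mm wide; side guides outside the flanges reach z = 38 mm
- stand_seat (a point): point of the stand on the axle's path, at x = 83, z = 72 mm of the stand, near which the reel comes home. The yoke there (two grey cheeks up to z = 86 mm, each with a catch and a rubber buffer) is clamped in slots and its setting is not measured: the axle's middle touches the buffers somewhere from 13 mm before to 13 mm past this point
- catch_left (a joint): steel claw in the left cheek (stand's +y), turned by the axle end coming in: 0 to 0.1 rad lies open, 0.87 when the axle touches the buffer and the claw's horn stands up behind the axle, 1.1 at most. It stays where it is left. The axle meets the catches some 20 mm before the buffers
- catch_right (a joint): the same claw in the right cheek (stand's -y). Both catches together resist the reel with about 3 N at first, rising to some 5 N (7 N if dry) at the end; then the two buffers together yield 1 mm for every 6 N more. 10 to 12 N in all is enough to bring the reel home; more than some 15 N would crush the winding
- masking_tape: bystander: roll of masking tape lying flat, 100 mm across, 25 mm high; origin at the centre of its underside. (Fixed dye bottles up to 245 mm tall crowd the bench at y below -0.19 m, also under the robot's start pose: rise above them before moving across)
- powder_jar: bystander: small jar of dye powder with a screw lid, 57 mm in diameter, 66 mm high; origin at the centre of its underside
- spare_cap: bystander: loose bottle cap with a nozzle, standing on its wide end, 48 mm in diameter, 68 mm high; origin at the centre of its underside

How it is judged:
By the outcome, as a careful person would: the job done as asked, in the order asked, and still so for the second after the job is handed in, with the robot touching nothing.
It also fails if it takes over 69 s, if anything falls off the work surface, if the arm or the gripper's body presses on something with over 40 N, if the wrist force passes 120 N, or if a joint passes its speed limit or range.

## Working session

There is one attempt and no reset: what is moved stays moved. The work goes in short steps, Python scripts to look and compute and a tool call to move; the robot and the scene stay as the last step left them, time stands still between calls to the robot, and variables do not carry over. Pictures are saved under pics/ and viewed, at most 10 in all, crops included, and the job is handed in when it is done.

Besides the shell and the picture viewer there is one more tool, called as name([rows], argument=value, ...), one row to a line, values as JSON. move_arm: Moves the arm, as the interface text tells. Its arguments: {"type":"object","properties":{"rows":{"type":"array","items":{"type":"array","items":{"type":"number"}}},"grip_force":{"type":"number"}},"required":["rows"]}

```bash
mkdir -p pics; ls
cat > h.py <<'E'
import numpy as np, cv2
from cell import sensors, cams, workorder
def grab(n):
    d=cams.get_image(n); return d
def save(d,f): cv2.imwrite(f,cv2.cvtColor(d['pixels'],cv2.COLOR_RGB2BGR))
def rays(d,uv):
    K=np.array(d['intrinsics'],float); uv=np.atleast_2d(np.array(uv,float))
    p=cv2.undistortPoints(uv.reshape(-1,1,2),K,np.array([float(d['k1']),0,0,0,0]))[:,0]
    E=np.array(d['extrinsics']); r=np.c_[p[:,0],-p[:,1],-np.ones(len(p))]@E[:3,:3].T
    return E[:3,3],r
def onplane(d,uv,z):
    o,r=rays(d,uv); return o+r*((z-o[2])/r[:,2])[:,None]
def cloud(d):
    z=d['range_z']; v,u=np.mgrid[:480,:640]; o,r=rays(d,np.c_[u.ravel(),v.ravel()])
    P=(o+r*z.ravel()[:,None]).reshape(480,640,3); P[z<=0]=np.nan; return P
E
python3 - <<'E'
from h import *
for n in("top","scene"):
    d=grab(n); save(d,f'pics/{n}0.png'); np.savez(f'{n}0.npz',**{k:np.array(v) for k,v in d.items()})
    print(n,d['intrinsics'],d['k1'],d['extrinsics'])
s=sensors.read_state();print(s)
E
```

```text
pics
top [[548.32135357   0.         318.10549439]
 [  0.         548.32135357 229.84948155]
 [  0.           0.           1.        ]] -0.02866802222013428 [[ 1.73873311e-02  9.87520744e-01 -1.56526231e-01  3.91520199e-01]
 [-9.99847321e-01  1.74448117e-02 -1.00662389e-03  6.48273476e-02]
 [ 1.73650865e-03  1.56519835e-01  9.87673289e-01  1.10830799e+00]
 [ 0.00000000e+00  0.00000000e+00  0.00000000e+00  1.00000000e+00]]
scene [[439.33686102   0.         323.39532799]
 [  0.         439.33686102 246.03405904]
 [  0.           0.           1.        ]] -0.11100594057779425 [[ 0.90812591  0.26126866 -0.32717889  0.25661252]
 [-0.41854853  0.58729402 -0.69275021 -0.50008861]
 [ 0.01115629  0.76604466  0.64269053  0.62342041]
 [ 0.          0.          0.          1.        ]]
{'time': 0.1, 'joint_positions': array([ 1.07448689e+00,  4.94128060e-01,  1.34605343e+00, -7.75786479e-06,
        1.30247771e+00, -9.55009132e-02]), 'joint_velocities': array([ 1.46757106e-03, -1.73694391e-03, -7.01339828e-05,  4.63945172e-04,
        4.81083158e-05,  7.71825270e-05]), 'joint_torque': array([ 2.33755127e-03, -8.83587170e+01, -3.84561324e+01, -3.88009894e-04,
        5.24371688e-03,  7.40878863e-05]), 'tool_pos': array([0.24370409, 0.57519357, 0.23076084]), 'tool_rot': array([-6.25319024e-01, -3.07841986e+00,  1.60578854e-03]), 'force': array([-0.05497566, -1.07598264, -1.2358141 ]), 'wrist_torque': array([-0.03268095,  0.01218886, -0.01884256]), 'grasp_force': 0.0, 'width': 0.9975673063234826}
```

View pics/top0.png

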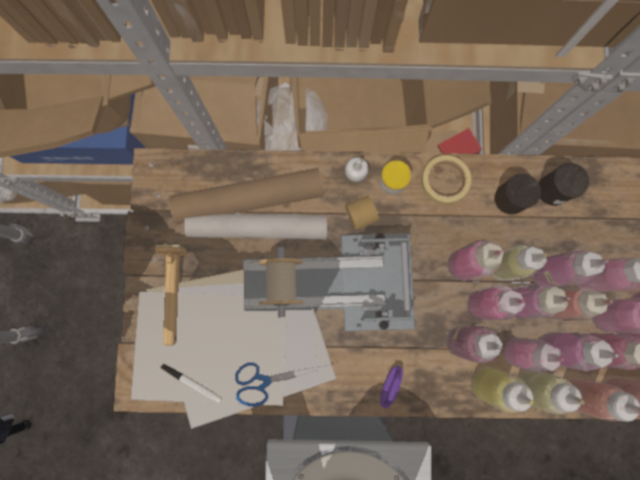

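View pics/scene0.png

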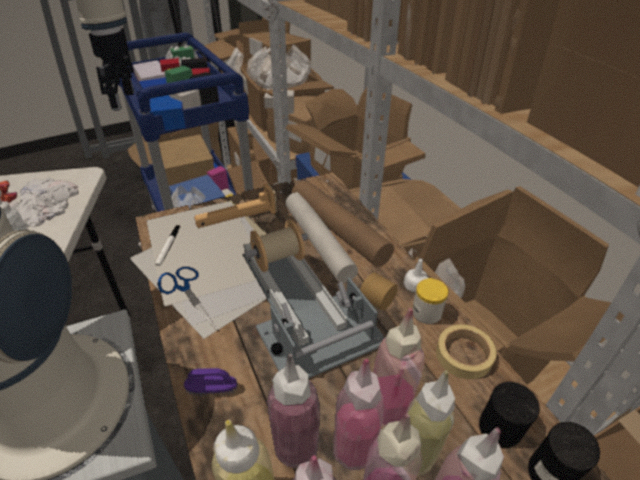

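The top view shows the paddle at (170,300) with its blade at the upper end (171,250). The reel is at (281,282), and the stand's T end is at the right (380,283), so the push direction is world −y. The scene view agrees.

```bash
python3 - <<'E'
from h import *
d=dict(np.load('top0.npz')); P=cloud(d); np.set_printoptions(precision=4,suppress=True)
hsv=cv2.cvtColor(d['pixels'],cv2.COLOR_RGB2HSV)
z=P[...,2]
def box(u0,u1,v0,v1):
    m=np.zeros((480,640),bool); m[v0:v1,u0:u1]=1; return m
# paddle by height
m=box(145,200,235,355)&(z>0.022)&(z<0.045)
v,u=np.nonzero(m); print('handle n',m.sum(),u.min(),u.max(),v.min(),v.max())
Q=P[m]; r=cv2.minAreaRect(Q[:,:2].astype(np.float32)*1000); print(r, Q[:,2].mean(),np.median(Q[:,2]))
m=box(145,200,235,355)&(z>0.048)
Q=P[m]; print('blade',m.sum(),cv2.minAreaRect(Q[:,:2].astype(np.float32)*1000),np.median(Q[:,2]))
# stand: z bands
for lo,hi in((.006,.018),(.024,.034),(.034,.045),(.078,.095),(.095,.13)):
    m=box(235,425,225,340)&(z>lo)&(z<hi); Q=P[m]
    if len(Q)>10: print('stand',lo,m.sum(),cv2.minAreaRect(Q[:,:2].astype(np.float32)*1000),Q.min(0),Q.max(0))
# reel colour patch
print([P[v,u] for u,v in((281,282),(281,300),(262,262),(262,300),(384,262),(378,300),(250,280),(410,280),(171,300))])
print([hsv[v,u] for u,v in((281,282),(171,300),(330,285),(400,285),(250,285),(350,262))])
E
python3 -c "
import cv2
a=cv2.imread('pics/top0.png')[215:365,140:430]
cv2.imwrite('pics/crop1.png',cv2.resize(a,None,fx=2.7,fy=2.7,interpolation=cv2.INTER_CUBIC))"
```

```text
handle n 1076 159 199 235 345
((444.706787109375, 356.894775390625), (67.99864196777344, 222.61331176757812), 78.70130157470703) 0.030529429327654522 0.03073010586576219
blade 251 ((507.3216552734375, 355.9927062988281), (32.63941192626953, 49.615455627441406), 0.6171740889549255) 0.057402398332235816
stand 0.006 7206 ((460.8843078613281, 45.48968505859375), (216.8222198486328, 383.6802062988281), 6.974638938903809) [ 0.345  -0.1353  0.006 ] [0.5762 0.231  0.018 ]
stand 0.024 2020 ((486.0513000488281, 76.13062286376953), (321.2843322753906, 198.7780303955078), 83.46332550048828) [ 0.37   -0.0914  0.024 ] [0.5742 0.2307 0.034 ]
stand 0.034 1094 ((487.55029296875, 74.84846496582031), (325.9579772949219, 192.89451599121094), 83.07533264160156) [ 0.3739 -0.0954  0.034 ] [0.5731 0.2304 0.045 ]
stand 0.078 1083 ((460.56463623046875, 32.88946533203125), (152.2273712158203, 284.5118408203125), 2.6111154556274414) [ 0.387  -0.1126  0.078 ] [0.5412 0.1757 0.095 ]
stand 0.095 809 ((455.78118896484375, 134.14068603515625), (82.08372497558594, 71.51463317871094), 2.5125112533569336) [0.4144 0.0968 0.095 ] [0.4981 0.1707 0.1183]
[array([0.4533, 0.1323, 0.0996]), array([0.4201, 0.1305, 0.1125]), array([0.4897, 0.1686, 0.0976]), array([0.4219, 0.1732, 0.0282]), array([ 0.5023, -0.0674,  0.012 ]), array([ 0.4257, -0.0534,  0.0305]), array([0.4616, 0.2003, 0.0107]), array([ 0.467 , -0.1193,  0.0125]), array([0.4184, 0.3507, 0.0316])]
[array([ 18,  55, 131], dtype=uint8), array([ 17, 106, 135], dtype=uint8), array([ 90,   5, 104], dtype=uint8), array([ 75,   4, 135], dtype=uint8), array([30,  5, 96], dtype=uint8), array([ 15,   9, 178], dtype=uint8)]
```

View pics/crop1.png

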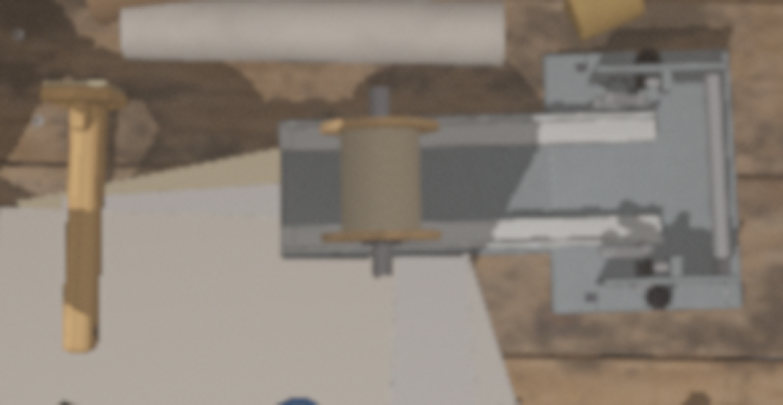

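The crop shows, in its own pixels: the handle from (80,350) to (86,105), the stand's base corners at (280,122), (281,257), (733,52) and (741,310), and the reel flanges at (380,125) and (380,236).

Run:
```python
from h import *
np.set_printoptions(precision=4,suppress=True)
d=dict(np.load('top0.npz'))
c=lambda l:(np.array(l,float)+.5)/2.7-.5+[140,215]
print('handle z32',onplane(d,c([[80,350],[86,105]]),.032))
print('blade top z60 front corners',onplane(d,c([[42,80],[124,85]]),.06))
print('base z12',onplane(d,c([[280,122],[281,257],[733,52],[741,310],[545,55],[555,313]]),.012))
print('axle ends z72',onplane(d,c([[380,88],[382,275]]),.079))
print('reel flange top z114',onplane(d,c([[380,120],[380,240]]),.114))
P=cloud(d); z=P[...,2]
m=np.zeros(z.shape,bool); m[240:350,160:182]=1; m&=(z>.026)&(z<.045)
Q=P[m]; 
for x0 in np.arange(.33,.51,.02):
    s=Q[abs(Q[:,0]-x0)<.01]; print(round(x0,2),len(s),s[:,1].min(),s[:,1].max(),np.median(s[:,1]))
# wide end tall stuff: cord
m=np.zeros(z.shape,bool); m[262:300,262:302]=1; Q=P[m&(z>.085)&(z<.105)]
s=Q[abs(Q[:,0]-.457)<.025]; print('cord',s[:,1].min(),s[:,1].max(),s[s[:,2]>.098][:,1].mean(),s[:,2].max())
```

```text
handle z32 [[0.3335 0.349  0.032 ]
 [0.5095 0.3548 0.032 ]]
blade top z60 front corners [[0.5238 0.3799 0.06  ]
 [0.5213 0.3209 0.06  ]]
base z12 [[ 0.5016  0.2149  0.012 ]
 [ 0.4022  0.2104  0.012 ]
 [ 0.5602 -0.1225  0.012 ]
 [ 0.3697 -0.1268  0.012 ]
 [ 0.5554  0.0184  0.012 ]
 [ 0.3653  0.009   0.012 ]]
axle ends z72 [[0.52   0.1365 0.079 ]
 [0.3906 0.1316 0.079 ]]
reel flange top z114 [[0.4939 0.1335 0.114 ]
 [0.4137 0.1313 0.114 ]]
0.33 44 0.3434610101636049 0.36252539575205206 0.35204485392402135
0.35 109 0.34267914390357557 0.36365071123439396 0.3525815378074761
0.37 120 0.3429312365587691 0.36553176373846674 0.3533697765051755
0.39 108 0.34304997601481346 0.36384992408893296 0.3529393370375264
0.41 110 0.3434062990982557 0.3651744202374575 0.35406562193759
0.43 115 0.3433325328873622 0.36605756237614523 0.354393496248675
0.45 111 0.34397687762912277 0.3663894619263309 0.35377916342005467
0.47 106 0.343692008911219 0.3670292561213977 0.3550824074515133
0.49 84 0.3447119201347645 0.36517292644014027 0.35216660561199964
cord 0.1086700539926411 0.15987181597786648 0.13436381278587908 0.10391441622043329
```

move_arm([
  [0, 0, 0, 3, 0],
  [0, 0, 0, 3, 0],
  [0, 1.8, -2.2, 0, 2.5],
  [0, 1.8, -2.2, 0, 2.5],
  [0, 1.8, -2.2, 0, 2.5],
  [0, 1.8, -2.2, 0, 2.5],
  [0, 1.8, -2.2, 0, 2.5],
  [0, 1.8, -2.2, 0, 2.5],
  [0, 1.8, -2.2, 0, 2.5],
  [0, 1.8, -2.2, 0, 2.5],
  [0, 1.8, -2.2, 0, 2.5],
  [0, 1.8, -2.2, 0, 2.5],
  [0, 0, 0, -3, 0],
  [0, 0, 0, -3, 0],
  [0, 0, 0, -3, 0],
  [0, 0, 0, -3, 0],
  [0, 0, 0, 0, 0],
  [0, 0, 0, 0, 0],
])

```text
time: 1.6
tool_pos: [0.4232, 0.355, 0.1707]
tool_rot: [0.056, -3.138, 0.003]
force: [1.2, -1.1, 0.6]
width: 1.003
grasp_force: 0.0
```

Run:
```python
from h import *
np.set_printoptions(precision=4,suppress=True)
from scipy.spatial.transform import Rotation as R
s=sensors.read_state(); print(s['tool_pos'],R.from_rotvec(s['tool_rot']).as_matrix()[:,1],s['joint_positions'],s['force'])
d=grab('wrist'); save(d,'pics/w1.png'); P=cloud(d); z=P[...,2]
m=(z>.025)&(z<.04)&(abs(P[...,1]-.353)<.03)&(P[...,0]>.32)&(P[...,0]<.505); Q=P[m]; v,u=np.nonzero(m)
print(len(Q),np.median(Q[:,2]))
if len(Q)>50:
  print(cv2.minAreaRect(Q[:,:2].astype(np.float32)*1000),Q.min(0),Q.max(0))
  for x0 in np.arange(.33,.51,.02):
    q=Q[abs(Q[:,0]-x0)<.01]
    if len(q)>5: print(round(x0,2),len(q),np.percentile(q[:,1],[2,98]),np.percentile(q[:,1],[2,98]).mean())
m=(z>.05)&(z<.07)&(abs(P[...,1]-.353)<.05)&(P[...,0]>.48)&(P[...,0]<.56); Q=P[m]; print('blade',len(Q)); 
if len(Q)>20: print(cv2.minAreaRect(Q[:,:2].astype(np.float32)*1000),np.median(Q[:,2]))
```

```text
[0.4232 0.355  0.1707] [-0.0355  0.9994 -0.0016] [ 0.5899  0.4626  1.5974  0.      1.0847 -1.0164] [ 1.184  -1.1186  0.6299]
4608 0.031062955225136274
((418.1823425292969, 354.916259765625), (173.1888885498047, 22.001678466796875), 0.9053248167037964) [0.3315 0.3428 0.025 ] [0.5048 0.3672 0.0398]
0.33 264 [0.3436 0.3639] 0.35374952329210874
0.35 673 [0.3431 0.3643] 0.3537205099089509
0.37 630 [0.3436 0.3647] 0.35415827689824375
0.39 582 [0.3442 0.3648] 0.35450642181146247
0.41 542 [0.3446 0.3652] 0.3549135094145185
0.43 527 [0.3443 0.3657] 0.3550358897894321
0.45 491 [0.3447 0.3658] 0.3552462028431544
0.47 469 [0.3451 0.3662] 0.3556682963188089
0.49 387 [0.3456 0.3667] 0.35613537662289263
blade 1008
((507.8086242675781, 356.2908935546875), (31.547964096069336, 49.72457504272461), 1.4420239925384521) 0.057915507407446054
```

View pics/w1.png

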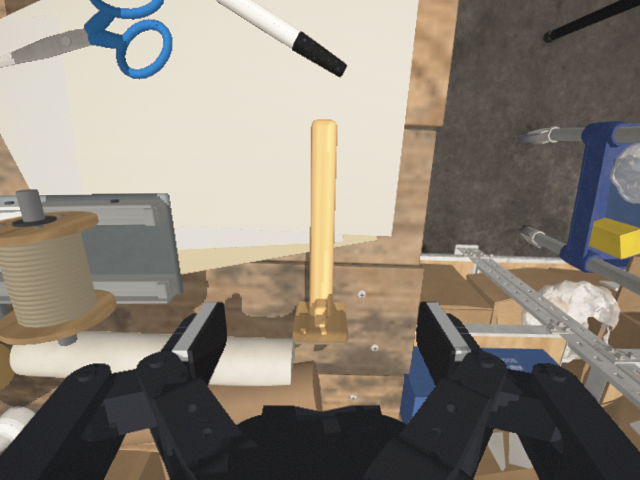

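The wrist view shows the handle from (323,125) to (321,295) with the blade at (321,320). It is centred between the fingers.

move_arm([
  [0, 0, 0, -3, 0],
  [0, 0, 0, -3, 0],
  [0, 0, 0, -3, 0],
  [0, 0, 0, -3, 0],
  [0, 0, 0, -2, -1],
  [0, 0, 0, -1.5, 0],
  [0, 0, 0, -1, 0],
  [0, 0, 0, 0, 0],
  [0, 0, 0, 0, 0],
])

```text
time: 2.4
tool_pos: [0.4246, 0.3561, 0.0074]
tool_rot: [-0.029, 3.14, 0.001]
force: [-0.0, -0.1, 0.6]
width: 0.998
grasp_force: 0.0
```

move_arm([
  [255, 0, 0, 0, 0],
  [255, 0, 0, 0, 0],
  [255, 0, 0, 0, 0],
  [255, 0, 0, 0, 0],
  [255, 0, 0, 0, 0],
  [255, 0, 0, 0, 0],
  [255, 0, 0, 0, 0],
  [255, 0, 0, 0, 0],
  [255, 0, 0, 0, 0],
  [255, 0, 0, 0, 0],
  [255, 0, 0, 0, 0],
  [255, 0, 0, 0, 0],
  [255, 0, 0, 0, 0],
  [255, 0, 0, 0, 0],
], grip_force=70)

```text
time: 3.57
tool_pos: [0.424, 0.3556, 0.0068]
tool_rot: [-0.029, 3.141, 0.0]
force: [-1.3, -0.8, 9.8]
width: 0.243
grasp_force: 69.8
```

move_arm([
  [255, 0, 0, 1, 0],
  [255, 0, 0, 3, 0],
  [255, 0, 0, 3, 0],
  [255, 0, 0, 3, 0],
  [255, 0, 0, 0, -5],
  [255, 0, 0, 0, -6],
  [255, 0, 0, 0, -6],
  [255, 0, 0, 0, -6],
  [255, 0, 0, 0, -6],
  [255, 0, 0, 0, -6],
  [255, 0, 0, 0, -6],
  [255, 0, 0, 0, -6],
  [255, 0, 0, 0, -6],
  [255, 0, 0, 0, -6],
  [255, 0.5, -0.8, 0, -6],
  [255, 0.5, -0.8, 0, -6],
  [255, 0.5, -0.8, 0, -6],
  [255, 0.5, -0.8, 0, -6],
  [255, 0.5, -0.8, 0, -6],
  [255, 0, 0, 0, 0],
])

```text
time: 5.23
tool_pos: [0.4494, 0.3144, 0.1068]
tool_rot: [2.189, 2.253, -0.0]
force: [-0.3, -0.2, -1.2]
width: 0.245
grasp_force: 68.7
```

move_arm([
  [255, 0, 0, -1.5, 0],
  [255, 0, 0, -1.5, 0],
  [255, 0, 0, -1.5, 0],
  [255, 0, 0, -1.0, 0],
  [255, 0, 0, 0, 0],
  [255, 0, 0, 0, 0],
])

```text
time: 5.73
tool_pos: [0.4485, 0.3156, 0.0513]
tool_rot: [-2.179, -2.262, 0.001]
force: [-0.1, -0.2, -0.9]
width: 0.242
grasp_force: 68.7
```

```bash
cat > look.py <<'E'
from h import *
import sys
np.set_printoptions(precision=4,suppress=True)
s=sensors.read_state(); print(s['time'],s['tool_pos'],s['tool_rot'],s['force'],s['grasp_force'])
w=grab('wrist'); t=grab('top'); 
a=np.hstack([w['pixels'],cv2.resize(t['pixels'][200:380,130:440],(640,372))[:372]] ) if 0 else None
a=cv2.resize(w['pixels'],(480,360)); b=cv2.resize(t['pixels'][220:350,130:440],(800,336),interpolation=cv2.INTER_CUBIC)
im=np.zeros((600,800,3),np.uint8); im[:250,:333]=cv2.resize(w['pixels'],(333,250)); im[264:]=b
sc=grab('scene'); im[:264,340:800]=cv2.resize(sc['pixels'][170:390,150:420],(460,264))
cv2.imwrite(sys.argv[1],im[...,::-1])
P=cloud(t); z=P[...,2]
# reel: points above z .085 between rails
m=(z>.09)&(z<.105)&(abs(P[...,0]-.457)<.022); v,u=np.nonzero(m); ok=(u>230)&(u<400); 
q=P[v[ok],u[ok]]; print('cord y',np.percentile(q[:,1],[1,50,99]) if len(q) else None, len(q))
E
python3 look.py pics/l1.png
```

```text
5.7333 [0.4485 0.3156 0.0513] [-2.1794 -2.2623  0.0013] [-0.1077 -0.1921 -0.8776] 68.72677445411682
cord y [0.114  0.138  0.2238] 633
```

View pics/l1.png

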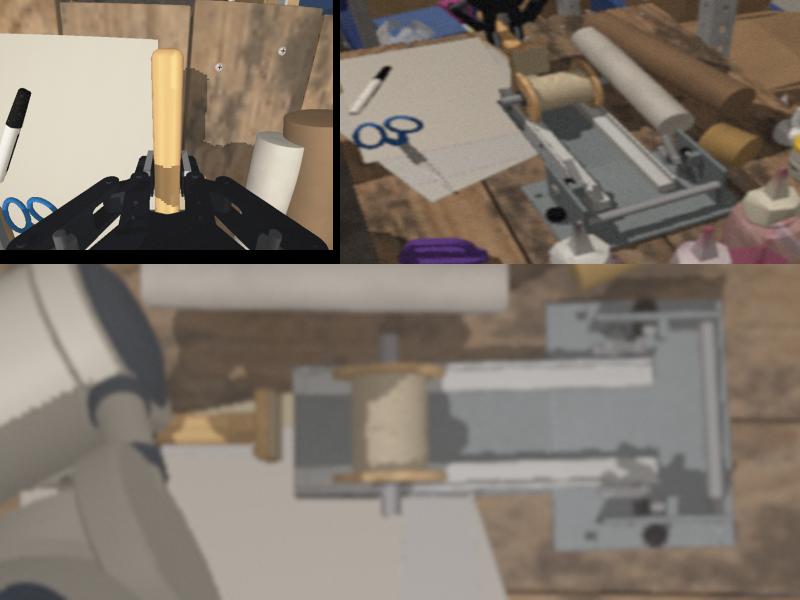

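The picture shows the blade upright at bottom-panel pixel (268,425). It faces the cord at (390,425) squarely and is centred on it. Next is a slow approach.

move_arm([
  [255, 0, -0.2, 0, 0],
  [255, 0.02, -0.3, 0, 0],
  [255, 0.01, -0.3, 0, 0],
  [255, 0.01, -0.3, 0, 0],
  [255, 0.01, -0.3, 0, 0],
  [255, 0.02, -0.3, 0, 0],
  [255, 0.01, -0.3, 0, 0],
  [255, 0.01, -0.3, 0, 0],
  [255, 0.01, -0.3, 0, 0],
  [255, 0.01, -0.3, 0, 0],
  [255, 0.02, -0.3, 0, 0],
  [255, 0.01, -0.3, 0, 0],
  [255, 0.01, -0.3, 0, 0],
  [255, 0.01, -0.3, 0, 0],
  [255, 0.01, -0.2, 0, 0],
  [255, 0.01, -0.2, 0, 0],
  [255, 0.01, -0.2, 0, 0],
  [255, 0.01, -0.2, 0, 0],
  [255, 0.01, -0.2, 0, 0],
  [255, 0.01, -0.2, 0, 0],
])

```text
time: 7.55
tool_pos: [0.4511, 0.2623, 0.0513]
tool_rot: [-2.182, -2.261, -0.0]
force: [-0.8, -0.8, -1.6]
width: 0.241
grasp_force: 68.7
```

move_arm([
  [255, 0.01, -0.2, 0, 0],
  [255, 0.01, -0.2, 0, 0],
  [255, 0.01, -0.2, 0, 0],
  [255, 0.01, -0.2, 0, 0],
  [255, 0.01, -0.2, 0, 0],
  [255, 0.01, -0.2, 0, 0],
  [255, 0.01, -0.2, 0, 0],
  [255, 0.01, -0.2, 0, 0],
  [255, 0.01, -0.2, 0, 0],
  [255, 0.01, -0.2, 0, 0],
  [255, 0.01, -0.2, 0, 0],
  [255, 0.01, -0.2, 0, 0],
  [255, 0.01, -0.2, 0, 0],
  [255, 0.01, -0.2, 0, 0],
  [255, 0.01, -0.2, 0, 0],
  [255, 0.01, -0.2, 0, 0],
  [255, 0.01, -0.2, 0, 0],
  [255, 0.01, -0.2, 0, 0],
  [255, 0.01, -0.2, 0, 0],
  [255, 0.01, -0.2, 0, 0],
])

```text
time: 9.22
tool_pos: [0.453, 0.2223, 0.0513]
tool_rot: [-2.182, -2.261, -0.0]
force: [0.1, -0.1, -1.4]
width: 0.243
grasp_force: 68.7
```

```bash
python3 look.py pics/l2.png
```

```text
9.2167 [0.453  0.2223 0.0513] [-2.1816 -2.2606 -0.    ] [ 0.0636 -0.0662 -1.3656] 68.68980288505554
cord y [0.0716 0.1009 0.1513] 734
```

View pics/l2.png

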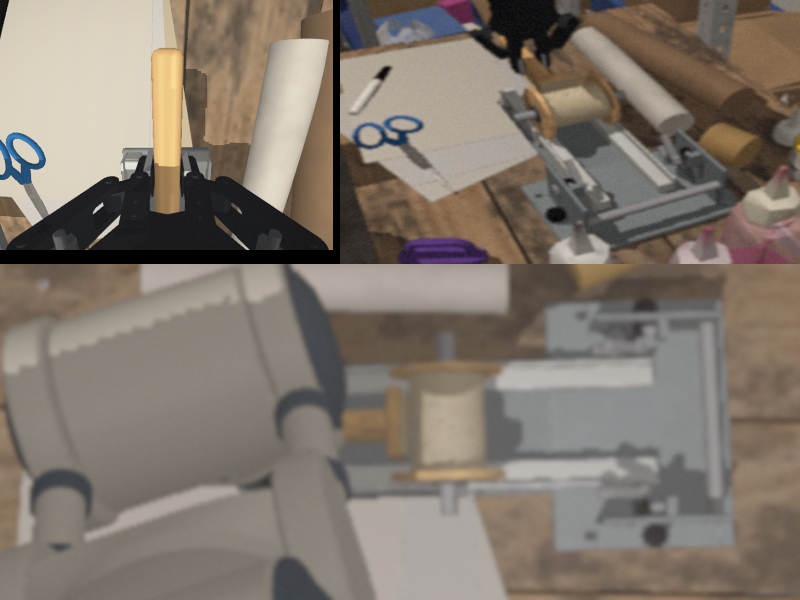

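The reel is rolling in contact with the blade, its centre at bottom-panel pixel (447,425). I'll push on.

move_arm([
  [255, 0.01, -0.2, 0, 0],
  [255, 0.01, -0.2, 0, 0],
  [255, 0.01, -0.2, 0, 0],
  [255, 0.01, -0.2, 0, 0],
  [255, 0.0, -0.2, 0, 0],
  [255, 0.01, -0.2, 0, 0],
  [255, 0.01, -0.2, 0, 0],
  [255, 0.01, -0.2, 0, 0],
  [255, 0.0, -0.2, 0, 0],
  [255, 0.01, -0.2, 0, 0],
  [255, 0.01, -0.2, 0, 0],
  [255, 0.01, -0.2, 0, 0],
  [255, 0.0, -0.2, 0, 0],
  [255, 0.01, -0.2, 0, 0],
  [255, 0.01, -0.2, 0, 0],
  [255, 0.01, -0.2, 0, 0],
  [255, 0.0, -0.2, 0, 0],
  [255, 0.01, -0.2, 0, 0],
  [255, 0.01, -0.2, 0, 0],
  [255, 0.01, -0.2, 0, 0],
])

```text
time: 11.03
tool_pos: [0.4547, 0.1823, 0.0513]
tool_rot: [2.182, 2.261, 0.0]
force: [-0.7, 0.9, -1.4]
width: 0.243
grasp_force: 68.7
```

move_arm([
  [255, 0.01, -0.2, 0, 0],
  [255, 0.01, -0.2, 0, 0],
  [255, 0.01, -0.2, 0, 0],
  [255, 0.01, -0.2, 0, 0],
  [255, 0.0, -0.2, 0, 0],
  [255, 0.01, -0.2, 0, 0],
  [255, 0.01, -0.2, 0, 0],
  [255, 0.01, -0.2, 0, 0],
  [255, 0.0, -0.2, 0, 0],
  [255, 0.01, -0.2, 0, 0],
  [255, 0.01, -0.2, 0, 0],
  [255, 0.01, -0.2, 0, 0],
  [255, 0.0, -0.2, 0, 0],
  [255, 0.01, -0.2, 0, 0],
  [255, 0.01, -0.2, 0, 0],
  [255, 0.01, -0.2, 0, 0],
  [255, 0.0, -0.2, 0, 0],
  [255, 0.01, -0.2, 0, 0],
  [255, 0.01, -0.2, 0, 0],
  [255, 0.01, -0.2, 0, 0],
])

```text
time: 12.7
tool_pos: [0.4563, 0.1423, 0.0513]
tool_rot: [2.182, 2.261, 0.0]
force: [0.1, -0.2, -0.8]
width: 0.246
grasp_force: 68.7
```

```bash
python3 look.py pics/l3.png
```

```text
12.7 [0.4563 0.1423 0.0513] [2.1816 2.2605 0.    ] [ 0.1321 -0.1825 -0.7593] 68.67959976196289
cord y [-0.0079  0.0182  0.0537] 658
```

move_arm([
  [255, 0.01, -0.15, 0, 0],
  [255, 0, -0.15, 0, 0],
  [255, 0.01, -0.15, 0, 0],
  [255, 0, -0.15, 0, 0],
  [255, 0.01, -0.15, 0, 0],
  [255, 0, -0.15, 0, 0],
  [255, 0.01, -0.15, 0, 0],
  [255, 0, -0.15, 0, 0],
  [255, 0.01, -0.15, 0, 0],
  [255, 0.01, -0.15, 0, 0],
  [255, 0, -0.1, 0, 0],
  [255, 0.01, -0.1, 0, 0],
  [255, 0, -0.1, 0, 0],
])

```text
time: 13.93
tool_pos: [0.457, 0.1244, 0.0513]
tool_rot: [2.182, 2.261, 0.0]
force: [-0.6, -0.6, -0.2]
width: 0.243
grasp_force: 68.7
```

move_arm([
  [255, 0, -0.1, 0, 0],
  [255, 0.01, -0.1, 0, 0],
  [255, 0, -0.1, 0, 0],
  [255, 0.01, -0.1, 0, 0],
  [255, 0, -0.1, 0, 0],
  [255, 0, -0.1, 0, 0],
  [255, 0.01, -0.1, 0, 0],
  [255, 0, -0.1, 0, 0],
])

```text
time: 14.6
tool_pos: [0.4573, 0.1164, 0.0513]
tool_rot: [-2.182, -2.26, 0.0]
force: [0.3, -0.2, -1.0]
width: 0.245
grasp_force: 68.7
```

move_arm([
  [255, 0, -0.1, 0, 0],
  [255, 0.01, -0.1, 0, 0],
  [255, 0, -0.1, 0, 0],
  [255, 0.01, -0.1, 0, 0],
  [255, 0, -0.1, 0, 0],
  [255, 0, -0.1, 0, 0],
])

```text
time: 15.1
tool_pos: [0.4574, 0.1104, 0.0513]
tool_rot: [-2.182, -2.261, -0.0]
force: [-0.3, -0.5, -1.6]
width: 0.245
grasp_force: 68.7
```

move_arm([
  [255, 0, -0.1, 0, 0],
  [255, 0.01, -0.1, 0, 0],
  [255, 0, -0.1, 0, 0],
  [255, 0.01, -0.1, 0, 0],
])

```text
time: 15.43
tool_pos: [0.4577, 0.1064, 0.0513]
tool_rot: [-2.182, -2.261, -0.0]
force: [0.2, 1.0, -0.5]
width: 0.241
grasp_force: 68.8
```

```bash
python3 look.py pics/l3.png
```

```text
15.4333 [0.4577 0.1064 0.0513] [-2.1816 -2.2605 -0.0002] [ 0.2335  0.958  -0.521 ] 68.77958178520203
cord y [-0.0431 -0.0218  0.0075] 526
```

View pics/l3.png

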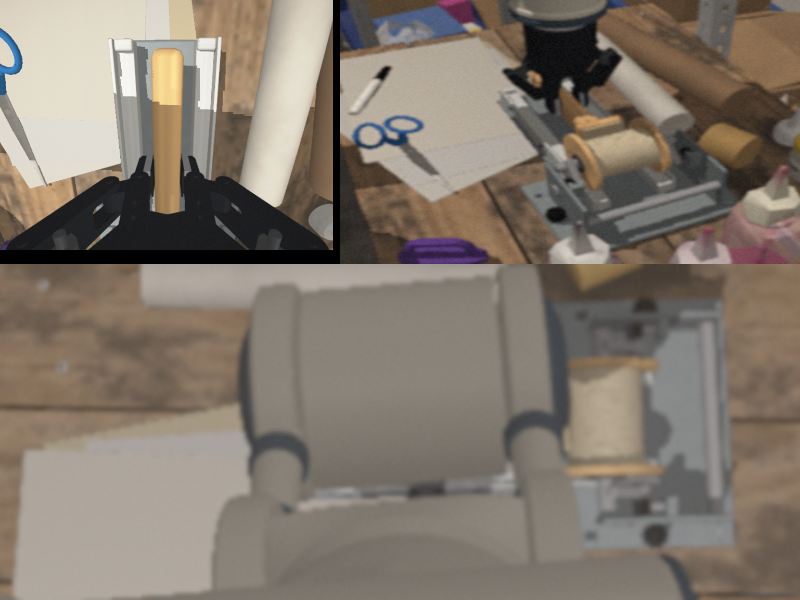

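The scene panel shows the axle end at (578,150), at the near cheek and meeting the catch. I'll advance in small steps and watch the force in y.

move_arm([
  [255, 0, -0.1, 0, 0],
  [255, 0.01, -0.1, 0, 0],
  [255, 0, -0.1, 0, 0],
  [255, 0.01, -0.1, 0, 0],
])

```text
time: 15.92
tool_pos: [0.4579, 0.1025, 0.0513]
tool_rot: [2.182, 2.261, 0.0]
force: [0.0, 4.2, 1.2]
width: 0.244
grasp_force: 69.0
```

move_arm([
  [255, 0, -0.1, 0, 0],
  [255, 0.01, -0.1, 0, 0],
  [255, 0, -0.1, 0, 0],
  [255, 0.01, -0.1, 0, 0],
])

```text
time: 16.25
tool_pos: [0.4581, 0.0984, 0.0513]
tool_rot: [2.182, 2.261, 0.0]
force: [-0.5, 5.6, 1.4]
width: 0.242
grasp_force: 69.0
```

move_arm([
  [255, 0, -0.1, 0, 0],
  [255, 0.01, -0.1, 0, 0],
  [255, 0, -0.1, 0, 0],
])

```text
time: 16.5
tool_pos: [0.4582, 0.0954, 0.0513]
tool_rot: [-2.182, -2.261, -0.0]
force: [0.5, 5.5, 0.7]
width: 0.239
grasp_force: 69.1
```

move_arm([
  [255, 0, -0.1, 0, 0],
  [255, 0.01, -0.1, 0, 0],
  [255, 0, -0.1, 0, 0],
  [255, 0, -0.1, 0, 0],
])

```text
time: 16.83
tool_pos: [0.4583, 0.0915, 0.0513]
tool_rot: [2.182, 2.261, 0.0]
force: [0.4, 6.7, 1.2]
width: 0.242
grasp_force: 69.2
```

move_arm([
  [255, 0, -0.05, 0, 0],
  [255, 0, -0.05, 0, 0],
  [255, 0, -0.05, 0, 0],
  [255, 0, -0.05, 0, 0],
])

```text
time: 17.17
tool_pos: [0.4583, 0.0894, 0.0513]
tool_rot: [2.182, 2.261, 0.0]
force: [0.4, 5.9, 0.9]
width: 0.246
grasp_force: 69.1
```

move_arm([
  [255, 0, -0.05, 0, 0],
  [255, 0, -0.05, 0, 0],
])

```text
time: 17.33
tool_pos: [0.4584, 0.0886, 0.0513]
tool_rot: [2.182, 2.261, 0.001]
force: [1.1, 9.0, 3.2]
width: 0.243
grasp_force: 69.2
```

move_arm([
  [255, 0, -0.02, 0, 0],
])

```text
time: 17.42
tool_pos: [0.4584, 0.0884, 0.0514]
tool_rot: [2.182, 2.26, 0.001]
force: [-0.0, 9.0, 2.5]
width: 0.24
grasp_force: 69.2
```

move_arm([
  [255, 0, 0, 0, 0],
  [255, 0, 0, 0, 0],
])

```text
time: 17.58
tool_pos: [0.4584, 0.0884, 0.0514]
tool_rot: [2.182, 2.261, 0.001]
force: [0.1, 8.5, 2.2]
width: 0.241
grasp_force: 69.2
```

Run:
```python
from h import *
f=[]
for i in range(4):
    d=grab('scene'); s=sensors.read_state(); f.append(s['force'])
print(np.round(f,1),s['tool_pos'])
a=d['pixels'][250:370,240:400]
cv2.imwrite('pics/c4.png',cv2.resize(a,(800,600),interpolation=cv2.INTER_CUBIC)[...,::-1])
```

```text
[[0.6 9.  2.9]
 [0.1 8.2 3.3]
 [1.1 8.6 2.7]
 [0.4 8.9 2.1]] [0.45838153 0.08843751 0.05135856]
```

View pics/c4.png

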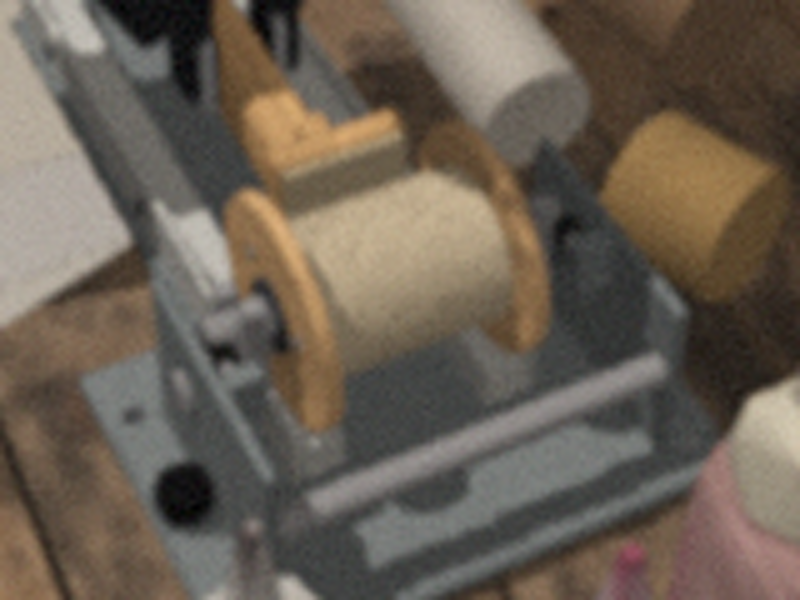

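The axle end sits at the cheek, at pixel (235,320), with the claw horn (190,260) behind it. The force jumped from 6 to 9 N over the last millimetre, so I'll press slightly more to confirm the buffer.

move_arm([
  [255, 0, -0.03, 0, 0],
  [255, 0, 0, 0, 0],
  [255, 0, 0, 0, 0],
])

```text
time: 18.03
tool_pos: [0.4584, 0.0882, 0.0514]
tool_rot: [2.182, 2.261, 0.001]
force: [-0.5, 10.4, 2.0]
width: 0.246
grasp_force: 69.2
```

Run:
```python
from h import *
f=[]
for i in range(4):
    d=grab('scene'); s=sensors.read_state(); f.append(s['force'])
print(np.round(f,1),s['tool_pos'])
```

```text
[[ 0.6  9.4  3.8]
 [ 1.3 10.1  2.8]
 [ 0.  10.   2.6]
 [ 0.9 10.5  2. ]] [0.45843339 0.08820105 0.05136292]
```

The stiffness is about 5.5 N/mm, so it is on the buffers. One last nudge to about 11 N, then a slow retreat.

move_arm([
  [255, 0, -0.02, 0, 0],
  [255, 0, 0, 0, 0],
  [255, 0, 0, 0, 0],
  [255, 0, 0, 0, 0],
  [255, 0, 0, 0, 0],
])

```text
time: 18.65
tool_pos: [0.4585, 0.0881, 0.0514]
tool_rot: [2.182, 2.261, 0.001]
force: [-0.3, 9.4, 3.0]
width: 0.245
grasp_force: 69.2
```

move_arm([
  [255, 0, 0.03, 0, 0],
  [255, 0, 0.05, 0, 0],
  [255, 0, 0.05, 0, 0],
  [255, 0, 0.05, 0, 0],
  [255, 0, 0.1, 0, 0],
  [255, 0, 0.1, 0, 0],
  [255, 0, 0.1, 0, 0],
  [255, 0, 0.2, 0, 0],
  [255, 0, 0.4, 0, 0],
  [255, 0, 0.6, 0, 0],
  [255, -0.05, 1, 0, 0],
  [255, -0.05, 1, 0, 0],
  [255, -0.05, 1, 0, 0],
  [255, -0.05, 1, 0, 0],
  [255, -0.05, 1, 0, 0],
  [255, -0.05, 1, 0, 0],
  [255, 0, 0, 1, 0],
  [255, 0, 0, 2, 0],
  [255, 0, 0, 2, 0],
  [255, 0, 0, 0, 0],
])

```text
time: 20.32
tool_pos: [0.4565, 0.1656, 0.104]
tool_rot: [2.18, 2.26, 0.005]
force: [1.4, 1.0, -0.8]
width: 0.241
grasp_force: 68.8
```

Run:
```python
from h import *
np.set_printoptions(precision=4,suppress=True)
d=grab('scene'); t=grab('top'); s=sensors.read_state(); print(s['tool_pos'],s['force'])
im=np.zeros((600,800,3),np.uint8)
im[:,:400]=cv2.resize(d['pixels'][255:375,250:330],(400,600),interpolation=cv2.INTER_CUBIC)
im[:,400:]=cv2.resize(t['pixels'][225:340,340:417],(400,600),interpolation=cv2.INTER_CUBIC)
cv2.imwrite('pics/c5.png',im[...,::-1])
print(onplane(t,[[240,370],[330,367],[275,375],[220,400],[162,365]],0.003))
P=cloud(t); z=P[...,2]
for n,(a,b,c,e) in dict(w=(.30,.395,.06,.30),).items():
    m=(P[...,0]>a)&(P[...,0]<b)&(P[...,1]>c)&(P[...,1]<e)&(z>.012); print(m.sum(), P[m].min(0) if m.any() else '',P[m].max(0) if m.any() else '')
```

```text
[0.4556 0.1651 0.1017] [-0.0314  0.5832 -2.0775]
[[0.2851 0.2146 0.003 ]
 [0.2941 0.0378 0.003 ]
 [0.2768 0.1455 0.003 ]
 [0.2271 0.2515 0.003 ]
 [0.2916 0.3689 0.003 ]]
27292 [0.3    0.06   0.0121] [0.395  0.234  0.8334]
```

View pics/c5.png

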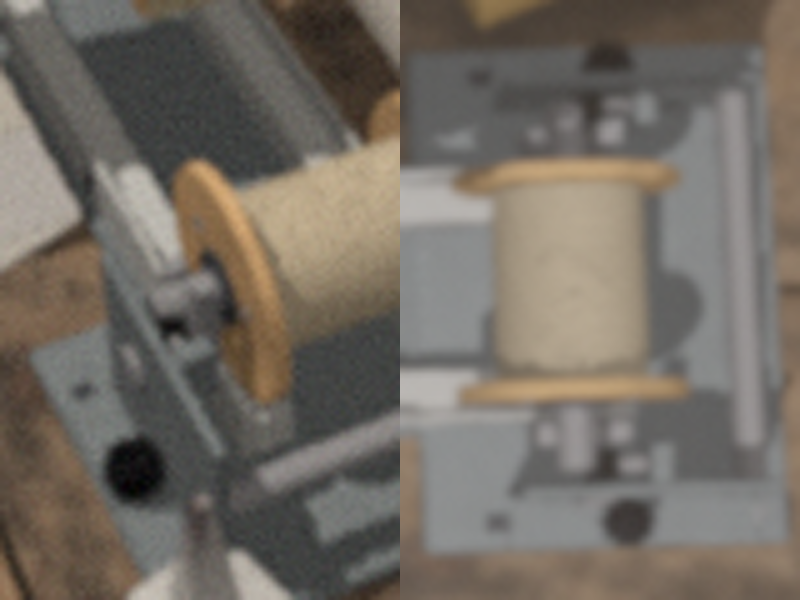

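The claws stand up behind the axle on both sides, at (547,430) and (540,130) in the right panel, and the reel stayed home after the release. I'll check the heights of both claws numerically before laying the paddle down.

Run:
```python
from h import *
np.set_printoptions(precision=0,suppress=True,linewidth=250)
t=grab('top'); z=cloud(t)[...,2]*1000
# axle ends in crop: u=340+(575-400)/400*77, v=225+y/600*115
print('L(+y,top) rows v=245..255, u=362..384'); print(z[244:257,362:386])
print('R rows 302..318'); print(z[302:318,362:388])
P=cloud(t); m=(P[...,2]>.095)&(abs(P[...,0]-.46)<.02); v,u=np.nonzero(m); k=(u>350)&(u<400); print('cord y mm',np.median(P[v[k],u[k],1])*1000)
```

```text
L(+y,top) rows v=245..255, u=362..384
[[ 38.  39.  39.  42.  38.  35.  38.  40.  76.  79.  73.  78.  76.  70.  74.  78.  77.  78.  71.  75.  71.  72.  72.  84.]
 [ 20.  25.  24.  22.  27.  24.  74.  78.  75.  78.  78.  79.  nan  68.  77.  74.  76.  77.  74.  76.  77.  72.  76.  84.]
 [ 11.   8.  11.  13.   8.  10.  76.  78.  76.  77.  78.  80.  79.  67.  79.  76.  75.  81.  75.  73.  74.  73.  72.  80.]
 [ 10.  12.  17.  12.  10.  13.  73.  72.  75.  77.  79.  80.  76.  71.  74.  73.  74.  11.  12.  11.   6.  14.  66.  80.]
 [ 14.  14.  13.  12.  13.  13.  70.  75.  77.  75.  75.  76.  76.  72.  60.  14.  90.  93.  93.  95.  93.  10.  66.  74.]
 [ 11.   9.  12.  80.  79.  81.  75.  76.  78.  77.  74.  79.  78.  73.  61.  84.  90.  91.  90.  93.  93.  13.  14.  13.]
 [ 11.  12.  69.  79.  81.  79.  82.  76.  79.  78.  80.  75.  78.  74.  70.  82.  92.  93.  92.  93.  90.   8.  13.  11.]
 [ 14.  60.  75.  81.  77.  78.  79.  75.  80.  77.  79.  79.  79.  76.  72.  81.  89.  98.  97.  95.  92.  12.  11.  15.]
 [ 12.  62.  69.  81.  80.  80.  76.  73.  76.  80.  81.  84.  75.  74.  70.  
[... 1595 characters left out ...]
74. 10. 14. 12. 11. 14. 65.]
 [13. 13. 14. 11. 13. 10. 10. 11. 14. 73. 77. 77. 75. 79. 78. 75. 70. 77. 78. 77. 76. 73. 72. 74. 73. 71.]
 [13. 13. 11. 12. 12. 11. 12.  9. 10. 75. 79. 76. 76. 76. 77. 76. 67. 74. 74. 79. 76. 75. 74. 73. 74. 75.]
 [12.  9. 14. 12. 15. 10. 14. 12. 12. 77. 77. 76. 78. 78. 77. 77. 60. 75. 76. 78. 80. 77. 77. 73. 74. 74.]
 [13.  8. 12. 10. 13. 13. 14. 11.  7. 11. 13. 12. 11. 15. 59. 63. 61. 74. 76. 80. 77. 14. 16. 15. 11. 61.]
 [ 8. 11. nan 12. 12. 12. 13. 12. 13. 11. 11. 14. 11. 13. 59. 60. 60. 72. 75. 73. 71. 12.  7. 10.  8.  9.]
 [ 9. 10. 14. 15.  9. 15. 16.  7. 14. 30. 44. 58. 74. 87. 81. 83. 85. 84. 83. 84. 84. 83. 87. 85. 87. 87.]]
cord y mm -38.49518128459818
```

Both claws read the same: horns about 80 mm high, right behind the axle. Now I'll lay the paddle down beside the stand.

move_arm([
  [255, -0.4, 0.1, 0, 0],
  [255, -1, 0.1, 0, 0],
  [255, -1.5, 0.1, 0, 0],
  [255, -1.5, 0.1, 0, 0],
  [255, -1.5, 0.1, 0, 0],
  [255, -1.5, 0, 0, 0],
  [255, -1.5, 0, 0, 0],
  [255, -1, 0, 0, 0],
  [255, -0.5, 0, 0, 0],
  [255, 0, 0, 0, 0],
  [255, 0, 0, -1.5, 0],
  [255, 0, 0, -1.5, 0],
  [255, 0, 0, -1.5, 0],
  [255, 0, 0, -1.5, 0],
  [255, 0, 0, -1, 0],
  [255, 0, 0, -0.5, 0],
  [255, 0, 0, 0, 0],
  [255, 0, 0, 0, 0],
])

```text
time: 21.97
tool_pos: [0.3516, 0.1696, 0.0263]
tool_rot: [-2.182, -2.26, 0.0]
force: [-0.6, -0.3, -1.5]
width: 0.244
grasp_force: 68.8
```

Run:
```python
from h import *
np.set_printoptions(precision=4,suppress=True)
s=sensors.read_state(); print(s['tool_pos'],s['force'],s['joint_positions'])
```

```text
[0.3516 0.1696 0.0263] [-0.5727 -0.3468 -1.5415] [ 0.2962  0.5711  2.115  -0.      0.4556  0.2608]
```

move_arm([
  [255, 0, 0, -0.8, 0],
  [255, 0, 0, -0.5, 0],
  [255, 0, 0, -0.3, 0],
  [255, 0, 0, -0.2, 0],
  [255, 0, 0, -0.1, 0],
  [255, 0, 0, 0, 0],
  [255, 0, 0, 0, 0],
])

```text
time: 22.55
tool_pos: [0.3513, 0.1696, 0.0074]
tool_rot: [2.182, 2.261, 0.0]
force: [0.0, -1.3, -0.8]
width: 0.246
grasp_force: 68.8
```

move_arm([
  [255, 0, 0, -0.05, 0],
  [255, 0, 0, -0.03, 0],
  [255, 0, 0, 0, 0],
])

```text
time: 22.8
tool_pos: [0.3514, 0.1696, 0.0068]
tool_rot: [2.181, 2.26, 0.001]
force: [-0.7, 0.2, 9.0]
width: 0.244
grasp_force: 70.2
```

Contact on the bench, with the same force as at the pick. I'll open part way and rise.

move_arm([
  [130, 0, 0, 0, 0],
  [110, 0, 0, 0, 0],
  [110, 0, 0, 0, 0],
  [110, 0, 0, 0, 0],
  [110, 0, 0, 0, 0],
  [110, 0, 0, 0, 0],
])

```text
time: 23.3
tool_pos: [0.3513, 0.1696, 0.0065]
tool_rot: [-2.182, -2.261, 0.0]
force: [-0.2, 0.1, 0.5]
width: 0.566
grasp_force: 0.0
```

move_arm([
  [110, 0, 0, 0.5, 0],
  [110, 0, 0, 1, 0],
  [110, 0, 0, 2, 0],
  [110, 0, 0, 2.5, 0],
  [110, 0, 0, 3, 0],
  [110, 0, 0, 3, 0],
  [110, 0, 0, 3, 0],
  [110, 0, 0, 3, 0],
  [110, 0, 0, 2, 0],
  [110, 0, 0, 0, 0],
  [110, 0.5, 2, 0, 0],
  [110, 0.5, 2.5, 0, 0],
  [110, 0.5, 2.5, 0, 0],
  [110, 0.5, 2.5, 0, 0],
  [110, 0.5, 2.5, 0, 0],
  [110, 0.5, 2.5, 0, 0],
  [110, 0.5, 2.5, 0, 0],
  [110, 0, 0, 0, 0],
  [110, 0, 0, 0, 0],
])

```text
time: 24.88
tool_pos: [0.3858, 0.3401, 0.2059]
tool_rot: [-2.18, -2.262, 0.002]
force: [-0.5, -1.0, -0.2]
width: 0.566
grasp_force: 0.0
```

```bash
python3 look.py pics/l9.png
```

```text
24.8833 [0.3858 0.3401 0.2059] [-2.1797 -2.2621  0.0017] [-0.4619 -1.0025 -0.2389] 0.0
cord y [-0.0596 -0.0384 -0.0188] 508
```

View pics/l9.png

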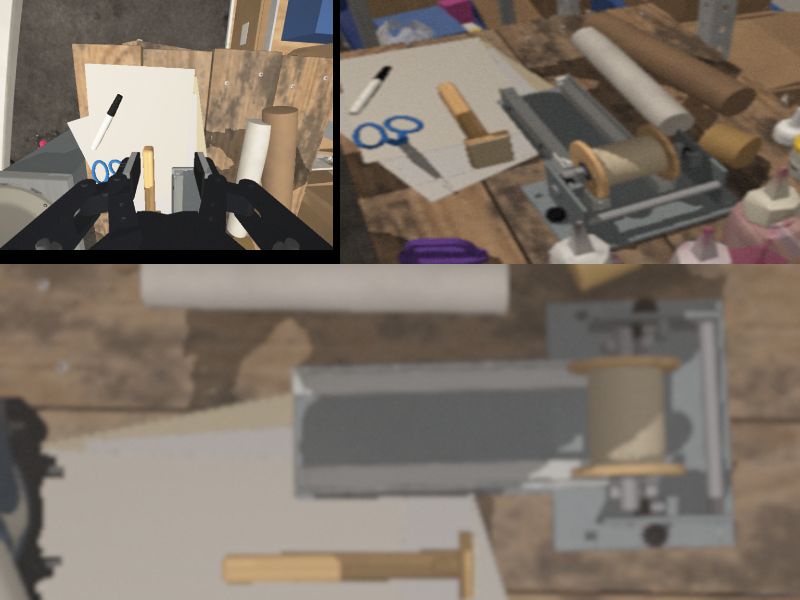

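The paddle lies flat beside the stand, free of the gripper, at bottom-panel pixels (222–472,567). The reel is home at (627,420), and the scissors and the other things are untouched.

```bash
python3 -c "
from h import *
print(workorder.close_job())"
```

```text
the job is handed in; nothing more can be done
None
```

The reel is home on the buffers with both catches up behind its axle, and the paddle lies flat beside the stand, released; I handed the job in at about 25 s, and no verdict was returned.

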